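Change a photoreactor block over to reducing sleeves

ROBOT

A 7-joint arm with a two-finger parallel gripper is mounted at the origin on the work surface. World frame = base frame: x ahead of the robot, y to its left, z up, the work surface at z = 0. Lengths are in m, angles in rad, forces in N, time in s.
With the tool pointing down it reaches from about 0.425 to 0.825 m from the base axis. Payload 3.6 kg.
Tool frame: the origin (TCP) lies where the fingers leave the gripper's body, on its centre line; the fingertips stand 73 mm ahead of it and the grasp point (between the pads) lies 54 mm ahead of it; x points along the fingers, y is the direction in which the jaws open and shut, and the axes are right-handed (so a half turn about x gives the same grasp; the last joint's range is limited). The gripper opens to 85 mm and grips with 20 to 120 N. Pads are 22 mm wide; open, the fingers measure 114 mm over their backs; the gripper's body (76 mm by 85 mm) begins 54 mm behind the grasp point. The pads swing forward as they close: fully open they stand 13 mm farther back than shut.
Start: joints at [-1.286, 0.615, -0.013, 1.423, 0.008, 1.103, -0.04], TCP at [0.199, 0.619, 0.304] pointing down, gripper open.
Joint ranges: [-3.12, 3.12], [-0.3, 2.06], [-1.34, 1.32], [0.26, 2.42], [-1.36, 4.5], [0.01, 1.98], [-2.84, 2.84]. Speed limits (rad/s): [2.79, 2.79, 3.14, 3.14, 3.14, 3.14, 3.14].

INTERFACE

Orientations are given as a unit quaternion [x, y, z, w].
In Python, from station import arm, snapshot, camera_info, ticket gives the robot as it stands. Calls block until the motion is done:
- arm.movep(position, orientation): joint-space move of the TCP to a pose.
- arm.line_to(position, velocity=0.15, ori=None): straight line of the TCP; ori=None keeps the orientation; velocity is the mean speed in m/s.
- arm.move_j(angles): joint-space move.
- arm.move_gripper(opening, effort=None): opening from 0.0 (shut) to 1.0 (fully open); effort is the grip in N (None keeps the last); returns when the fingers have stopped.
- arm.pause(seconds).
- arm.ik(position, orientation): joint angles nearest the present ones, or None.
- snapshot(name): name is "side" or "top" or "wrist"; returns the picture (384x512x3 uint8, blue, green, red); there is no depth.
- camera_info(name): a dict with "fx", "fy", "cx", "cy" (pixels), "R" (3x3) and "t" (3): a world point X has camera coordinates R X + t; the wrist camera has in their place "T_tool_cam" (4x4, takes a point from camera to tool coordinates, whose origin is the TCP and whose axes are the tool frame's). Camera axes: x right, y down, z forward; pixel columns grow to the right and rows downward; lengths in m; the calibration is good to about 2 mm. The wrist camera is an equidistant fisheye: a pixel r from the principal point sees the ray r / f radians off the axis. A picture is of the moment at which its call begins: read the wrist's pose just before it. camera_info takes no time and is no camera call.
A pose or a line that the arm cannot do raises arm.MotionError and nothing moves.
- ticket.finish_job(): hands the job in, once; it reports no verdict.
Readings, each from a call of its own:
- arm.read_time(): time.
- arm.read_joint_positions(): joint angles.
- arm.read_dq(): joint speeds.
- arm.read_effort(): joint torques, N m.
- arm.read_tool_pos(): TCP position.
- arm.read_eef_rot(): TCP orientation.
- arm.read_ft_force(): force on the tool from outside, world axes, zero at the start.
- arm.read_wrist_torque(): the same for the moment, N m.
- arm.read_opening(): opening from 0.0 (shut) to 1.0 (fully open).
Only numpy, scipy, OpenCV 4.12 (cv2) and the standard library are available. Lean on these libraries where they do the work, as an engineer would, in place of code of your own. Each camera call takes 0.05 s, during which the arm holds its last target.

TASK

Change the photoreactor over from bottles to small tubes: swing the lamp arm clear of the heater block, lift every sample bottle out of the bores and stand it upright in the steel tray, and press every bronze sleeve fully home into a bore of its own, until its shoulder sits flush on the block. Then swing the lamp back over the block as far as its stop. Do not tip a bottle over, and leave the other things on the bench alone.

Things in the scene. Friction and masses are not known exactly. Their poses are not given: they have to be found in the camera images.
- reactor: The photoreactor: white heater base with an aluminium block (96 mm along x, 210 mm along y, flat top 90 mm above the bench). Origin on the bench under the block's centre; z up. Three round bores in a row 60 mm apart along y. A stiff black rubber ring in each bore (upper face 12 mm below the mouth) slides down up to 13 mm when pushed with over 12 N, and stays there.
- bore1 (a point): Bore 1 of the block: centre of its mouth, level with the block's top; axes as the reactor's. 41.6 mm wide, 32 mm deep. A bottle stands on the rubber ring inside; a sleeve put in comes to rest on it with its shoulder still 12 mm too high and must be pressed down (about 12 N).
- bore2 (a point): Bore 2 of the block: centre of its mouth, level with the block's top; axes as the reactor's. 41.6 mm wide, 32 mm deep. A bottle stands on the rubber ring inside; a sleeve put in comes to rest on it with its shoulder still 12 mm too high and must be pressed down (about 12 N).
- bore3 (a point): Bore 3 of the block: centre of its mouth, level with the block's top; axes as the reactor's. 41.6 mm wide, 32 mm deep. A bottle stands on the rubber ring inside; a sleeve put in comes to rest on it with its shoulder still 12 mm too high and must be pressed down (about 12 N).
- lamp (a joint): Swing of the lamp arm about its upright hinge, rad: 0 = at its stop, over the row of bores; grows as it swings away from the robot, to 1.9; clear of the block beyond 1.3. Stays where left; about 1 N at the knob moves it. Its head is a flat grey bar 60 mm wide, 183 to 211 mm above the bench, spanning 55 to 255 mm from the hinge: over the block it bars the way to the bores.
- lamp_knob (a point): Centre of the upright round black grip knob on top of the lamp head, 18 mm in diameter, its grip reaching 18 mm below and above this point (the head's fins end 17 mm below it); 130 mm from the hinge axis. Fixed to the lamp, it turns with it.
- lamp_hinge (a point): Point on the lamp's upright hinge axis (top of a 22 mm steel post at the right-hand end of the reactor), at the height of lamp_knob. The frame turns with the lamp: y points from the hinge to the knob.
- sleeve1_mid (a point): Bronze flanged sleeve 1 (may be absent): its centre, half-way up its 43 mm; z is its axis, up from the foot. From the foot: barrel 40 mm wide, 24 long, tapered to 36 at the end; shoulder flange 54 wide, 5 thick; grip collar 30 wide, 14 high, with a 14 mm hole. 0.32 kg, stands foot down. Home, the flange's underside (2.5 mm above this point) lies on the block.
- sleeve2_mid (a point): Bronze flanged sleeve 2 (may be absent): its centre, half-way up its 43 mm; z is its axis, up from the foot. From the foot: barrel 40 mm wide, 24 long, tapered to 36 at the end; shoulder flange 54 wide, 5 thick; grip collar 30 wide, 14 high, with a 14 mm hole. 0.32 kg, stands foot down. Home, the flange's underside (2.5 mm above this point) lies on the block.
- sleeve3_mid (a point): Bronze flanged sleeve 3 (may be absent): its centre, half-way up its 43 mm; z is its axis, up from the foot. From the foot: barrel 40 mm wide, 24 long, tapered to 36 at the end; shoulder flange 54 wide, 5 thick; grip collar 30 wide, 14 high, with a 14 mm hole. 0.32 kg, stands foot down. Home, the flange's underside (2.5 mm above this point) lies on the block.
- bottle1_mid (a point): Amber glass sample bottle 1 with a black cap and a white label (may be absent), 37 mm in diameter and 75 mm high, centre half-way up; z is its axis. At the start it stands in bore 1, 12 mm deep, with a little play. Mass about 0.075 kg.
- bottle2_mid (a point): Amber glass sample bottle 2 with a black cap and a white label (may be absent), 37 mm in diameter and 75 mm high, centre half-way up; z is its axis. At the start it stands in bore 2, 12 mm deep, with a little play. Mass about 0.075 kg.
- bottle3_mid (a point): Amber glass sample bottle 3 with a black cap and a white label (may be absent), 37 mm in diameter and 75 mm high, centre half-way up; z is its axis. At the start it stands in bore 3, 12 mm deep, with a little play. Mass about 0.075 kg.
- tray_floor (a point): Centre of the flat floor of the shallow steel tray, 130 mm (x of this frame) by 210 mm (y), rim 9 mm above its floor and 3 mm thick; fixed to the bench; floor 3 mm above the bench.
- dish: Shallow open glass dish, 58 mm across and 14 mm high, standing among the sleeves; origin at the centre of its underside. A bystander: leave it alone.
- beaker: Glass beaker, 72 mm across and 95 mm high; origin at the centre of its underside. A bystander: leave it alone.
- wash_bottle: White wash bottle with a blue cap and spout, 72 mm across and 215 mm high; origin at the centre of its underside. A bystander: leave it alone.
- reagent1: Squat white reagent jar with a black lid, 56 mm across and 85 mm high; origin at the centre of its underside. A bystander: leave it alone.
- reagent2: Second white reagent jar like reagent1; origin at the centre of its underside. A bystander: leave it alone.

How it is judged:
On the way, in this order (a step that is already met when the one before it is completed fails the run):
1. the lamp arm is swung clear of the block (more than 1.2 rad) (value of joint lamp above 1.2 rad), for 0.2 s.
2. every bottle stands upright in the tray and every sleeve is pressed home in a bore (x of bottle1_mid in the frame of tray_floor between -0.058 and 0.058 m and y of bottle1_mid in the frame of tray_floor between -0.098 and 0.098 m and z of bottle1_mid in the frame of tray_floor between 0.033 and 0.041 m and angle between each of bottle1_mid, bottle2_mid, bottle3_mid's own z axis and vertical below 0.1 rad and linear speed of each of bottle1, bottle2, bottle3, sleeve1, sleeve2, sleeve3 below 0.03 m/s and x of bottle2_mid in the frame of tray_floor between -0.058 and 0.058 m and y of bottle2_mid in the frame of tray_floor between -0.098 and 0.098 m and z of bottle2_mid in the frame of tray_floor between 0.033 and 0.041 m and x of bottle3_mid in the frame of tray_floor between -0.058 and 0.058 m and y of bottle3_mid in the frame of tray_floor between -0.098 and 0.098 m and z of bottle3_mid in the frame of tray_floor between 0.033 and 0.041 m and angle between each of sleeve1_mid, sleeve2_mid, sleeve3_mid's own z axis and vertical below 0.06 rad and ((horizontal distance between sleeve1_mid and bore1 below 0.004 m and z of sleeve1_mid in the frame of bore1 below -0.0005 m) or (horizontal distance between sleeve1_mid and bore2 below 0.004 m and z of sleeve1_mid in the frame of bore2 below -0.0005 m) or (horizontal distance between sleeve1_mid and bore3 below 0.004 m and z of sleeve1_mid in the frame of bore3 below -0.0005 m)) and ((horizontal distance between sleeve2_mid and bore1 below 0.004 m and z of sleeve2_mid in the frame of bore1 below -0.0005 m) or (horizontal distance between sleeve2_mid and bore2 below 0.004 m and z of sleeve2_mid in the frame of bore2 below -0.0005 m) or (horizontal distance between sleeve2_mid and bore3 below 0.004 m and z of sleeve2_mid in the frame of bore3 below -0.0005 m)) and ((horizontal distance between sleeve3_mid and bore1 below 0.004 m and z of sleeve3_mid in the frame of bore1 below -0.0005 m) or (horizontal distance between sleeve3_mid and bore2 below 0.004 m and z of sleeve3_mid in the frame of bore2 below -0.0005 m) or (horizontal distance between sleeve3_mid and bore3 below 0.004 m and z of sleeve3_mid in the frame of bore3 below -0.0005 m))), for 0.3 s.
3. the lamp is back over the block (value of joint lamp below 0.12 rad), for 0.2 s.
At the end, for the whole second after the job is handed in: Every bottle stands upright (0.1 rad) on the tray floor; every sleeve is in a bore, shoulder within 2 mm of the block top, axis within 4 mm and 0.06 rad of the bore's; lamp within 0.12 rad of its stop over the block; all at rest (all of step 2 and value of joint lamp below 0.12 rad); the robot touches nothing.
It fails at once if a sample bottle is tipped over (angle between any of bottle1_mid, bottle2_mid, bottle3_mid's own z axis and vertical above 0.8 rad).
It fails at once if a bystander is shoved more than 6 cm or knocked over (distance of any of dish, beaker, wash_bottle, reagent1, reagent2 from where it was at the start of the episode above 0.06 m or angle between any of dish, beaker, wash_bottle, reagent1, reagent2's own z axis and vertical above 0.5 rad).
Of sleeve1, sleeve2, sleeve3 only 2 to 3 are there at a start; the rules pass over those that are not, and their reading is None.
Of bottle1, bottle2, bottle3 only 2 to 3 are there at a start; the rules pass over those that are not, and their reading is None.
At some moment in a run one of sleeve1, sleeve2, sleeve3 may be knocked a few centimetres aside while the robot is not near it.
It also fails if it takes over 210 s, if anything falls off the work surface, if the arm or the gripper's body presses on something with over 40 N, if the wrist force passes 120 N, or if a joint passes its speed limit or range.

## Working session

There is one attempt and no reset: what is moved stays moved. The work goes in short steps, each a Python script; the robot and the scene stay as the last script left them, time stands still between calls to the robot, and variables do not carry over. Pictures are saved under pics/ and viewed, and the job is handed in when it is done.

```bash
ls; mkdir -p pics
python3 - <<'E'
from station import arm, snapshot, camera_info, ticket
import cv2, numpy as np
print(arm.read_time())
for n in ["side","top","wrist"]:
    cv2.imwrite(f"pics/{n}0.png",snapshot(n))
    print(n,camera_info(n))
print(arm.read_tool_pos(),arm.read_eef_rot(),arm.read_opening(),arm.read_ft_force())
E
```

```text
pics
0.0
side {'fx': 482.32847388084485, 'fy': 482.32847388084485, 'cx': 255.6480066692264, 'cy': 189.00669479733892, 'R': array([[ 0.71601935, -0.69771833,  0.02248162],
       [-0.31590497, -0.35257351, -0.88084958],
       [ 0.62251132,  0.62360329, -0.47286214]]), 't': array([-0.39203835,  0.32996276,  1.03554301])}
top {'fx': 470.28244601362206, 'fy': 470.28244601362206, 'cx': 256.1091756286654, 'cy': 189.63044537615352, 'R': array([[-0.0101624 , -0.99980909, -0.01668838],
       [-0.99603391,  0.01159648, -0.08821549],
       [ 0.08839217,  0.01572571, -0.99596161]]), 't': array([0.02154576, 0.5815941 , 1.66938216])}
wrist {'fx': 297.3186396354542, 'fy': 297.3186396354542, 'cx': 254.3835362243013, 'cy': 189.59019030620175, 'T_tool_cam': array([[-4.01983459e-04, -3.01327695e-01,  9.53520560e-01,
        -6.97179291e-02],
       [ 9.99999889e-01,  1.11867104e-04,  4.56929917e-04,
        -3.28548491e-04],
       [-2.44353223e-04,  9.53520638e-01,  3.01327617e-01,
        -7.63529071e-02],
       [ 0.00000000e+00,  0.00000000e+00,  0.00000000e+00,
         1.00000000e+00]])}
[0.19861141 0.61844552 0.30296674] [ 0.10868359  0.69870653 -0.11011853  0.69847761] 0.9989061505513727 [-0.42943045  0.34100549 -0.07284125]
```

View pics/side0.png

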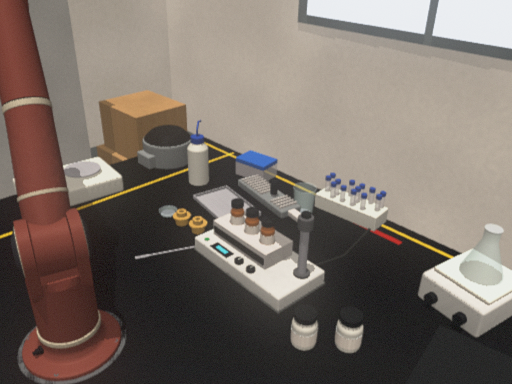

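View pics/top0.png

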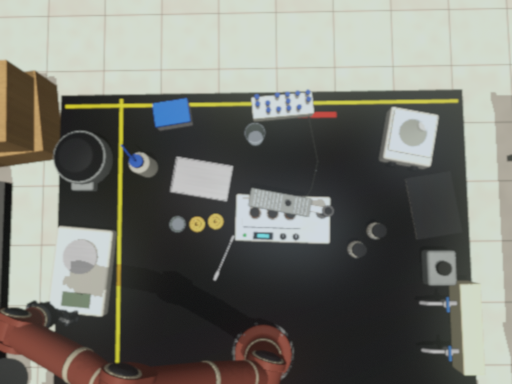

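View pics/wrist0.png

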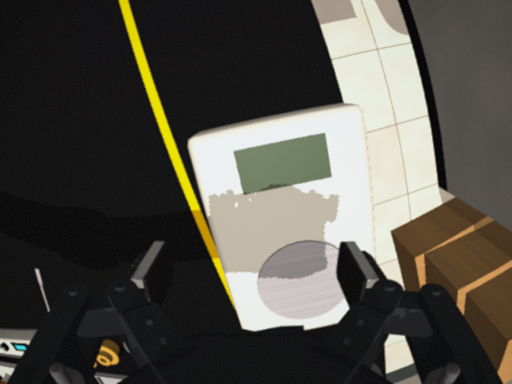

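Run:
```python
import cv2
a=cv2.imread("pics/top0.png")[110:270,110:400];cv2.imwrite("pics/top0c.png",cv2.resize(a,None,fx=2.7,fy=2.7,interpolation=cv2.INTER_CUBIC))
a=cv2.imread("pics/side0.png")[130:330,130:400];cv2.imwrite("pics/side0c.png",cv2.resize(a,None,fx=2.9,fy=2.9,interpolation=cv2.INTER_CUBIC))
```

```text
(no output)
```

View pics/top0c.png

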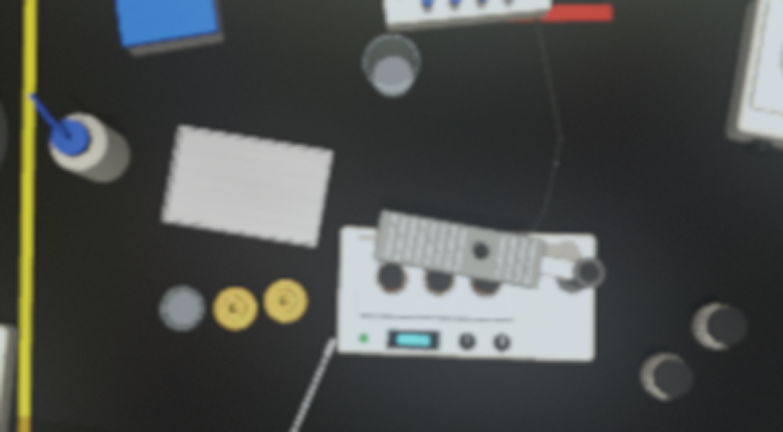

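View pics/side0c.png

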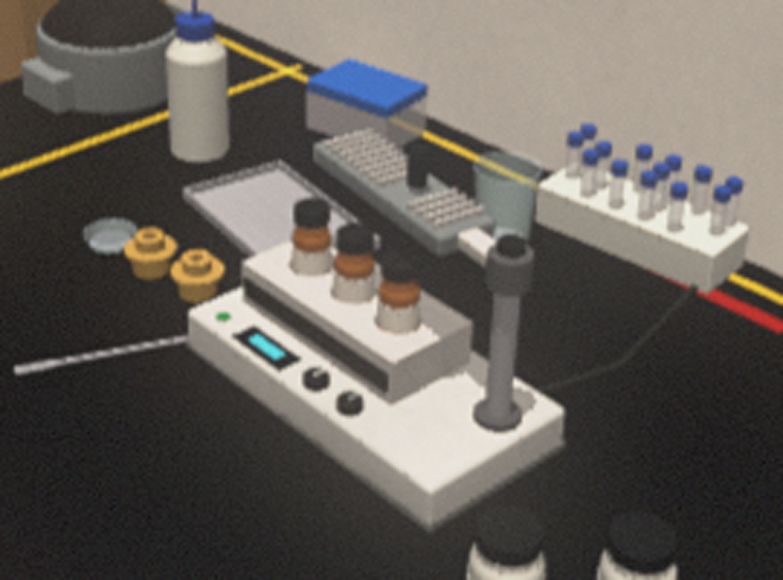

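```bash
cat > h.py <<'E'
from station import arm, snapshot, camera_info, ticket
import cv2, numpy as np
from scipy.spatial.transform import Rotation as Rot
from scipy.optimize import least_squares
CI={n:camera_info(n) for n in ["side","top"]}
def ray(n,p):
    c=CI[n]; d=np.array([(p[0]-c['cx'])/c['fx'],(p[1]-c['cy'])/c['fy'],1.]); return -c['R'].T@c['t'], c['R'].T@d
def atz(n,p,z):
    o,d=ray(n,p); return o+d*(z-o[2])/d[2]
def proj(n,X):
    c=CI[n]; q=c['R']@np.asarray(X,float)+c['t']; return np.array([q[0]/q[2]*c['fx']+c['cx'],q[1]/q[2]*c['fy']+c['cy']])
def tri(pt,ps):
    f=lambda X: np.r_[proj('top',X)-pt,proj('side',X)-ps]
    r=least_squares(f,[0.5,0,0.1]); return r.x,np.abs(r.fun).max()
def wproj(X,tp,tq):
    c=camera_info('wrist');T=np.eye(4);T[:3,:3]=Rot.from_quat(tq).as_matrix();T[:3,3]=tp
    M=np.linalg.inv(T@c['T_tool_cam']);q=M[:3,:3]@np.asarray(X,float)+M[:3,3]
    th=np.arctan2(np.hypot(q[0],q[1]),q[2]);r=c['fx']*th/np.hypot(q[0],q[1]);return np.array([q[0]*r+c['cx'],q[1]*r+c['cy']])
def watz(p,z,tp,tq):
    c=camera_info('wrist');R=Rot.from_quat(tq).as_matrix()
    u=np.array([p[0]-c['cx'],p[1]-c['cy']]);r=np.linalg.norm(u)+1e-9;th=r/c['fx']
    d=np.r_[u/r*np.sin(th),np.cos(th)];M=c['T_tool_cam']
    d=R@M[:3,:3]@d;o=R@M[:3,3]+tp
    return o+d*(z-o[2])/d[2]
def save(n,name,crop=None,f=1):
    im=snapshot(n)
    if crop: im=im[crop[1]:crop[3],crop[0]:crop[2]]
    if f!=1: im=cv2.resize(im,None,fx=f,fy=f,interpolation=cv2.INTER_CUBIC)
    cv2.imwrite(f"pics/{name}.png",im)
def down(yaw):
    # tool x down, tool y (jaw axis) at angle yaw from world x
    x=np.array([0,0,-1.]);y=np.array([np.cos(yaw),np.sin(yaw),0]);z=np.cross(x,y)
    return Rot.from_matrix(np.c_[x,y,z]).as_quat()
E
python3 - <<'E'
from h import *
T=lambda u,v:np.array([u/2.7+110,v/2.7+110]); S=lambda u,v:np.array([u/2.9+130,v/2.9+130])
print('knobtop',tri(T(481,250),S(416,156)))
print('post top',tri(T(588,271),S(511,244)))
for z in(.235,.245): print(atz('top',T(481,250),z))
for n,p in dict(b1=(391,277),b2=(439,279),b3=(486,281)).items(): print(n,atz('top',T(*p),.153))
print('caps side',[atz('side',S(*p),.153) for p in((311,207),(355,233),(402,263))])
for n,p in dict(s1=(235,308),s2=(285,300)).items(): print(n,atz('top',T(*p),.043))
print('sl side',[atz('side',S(*p),.043) for p in((150,234),(197,257))])
print('dish',atz('top',T(182,308),.014))
print('tray',[atz('top',T(*p),.012)[:2] for p in((180,126),(332,151),(316,246),(162,221))])
print('block',[atz('side',S(*p),.09)[:2] for p in((245,272),(391,372),(470,320))])
print('base',[atz('top',T(*p),.03)[:2] for p in((343,228),(596,235),(594,359),(338,352))])
print('bk,wb,r',[atz('top',T(*p),z)[:2] for p,z in(((392,50),.09),((70,138),.2),((721,325),.085),((667,376),.085))])
print(Rot.from_quat(arm.read_eef_rot()).as_matrix())
E
```

```text
knobtop (array([ 0.5192057 , -0.0866372 ,  0.23777088]), np.float64(0.6130178919264608))
post top (array([ 0.4952645 , -0.21392416,  0.2171197 ]), np.float64(0.26356296954514846))
[ 0.52111126 -0.08851682  0.235     ]
[ 0.52050851 -0.08799589  0.245     ]
b1 [0.4940527 0.0182714 0.153    ]
b2 [ 0.49095871 -0.04067419  0.153     ]
b3 [ 0.48788268 -0.09830313  0.153     ]
caps side [array([0.49277422, 0.01884669, 0.153     ]), array([ 0.49043887, -0.04171246,  0.153     ]), array([ 0.48551501, -0.10496365,  0.153     ])]
s1 [0.45987928 0.22606193 0.043     ]
s2 [0.46969156 0.16014476 0.043     ]
sl side [array([0.46136378, 0.23065605, 0.043     ]), array([0.46924931, 0.16266902, 0.043     ])]
dish [0.46110527 0.30133528 0.014     ]
tray [array([0.70778352, 0.30557282]), array([0.67095649, 0.09911647]), array([0.54241587, 0.12139817]), array([0.57855405, 0.329318  ])]
block [array([0.43983735, 0.05125496]), array([ 0.42990418, -0.14964612]), array([ 0.53600925, -0.1428542 ])]
base [array([0.56485351, 0.08388868]), array([ 0.55168796, -0.25190086]), array([ 0.38825972, -0.24533235]), array([0.40073181, 0.09157568])]
bk,wb,r [array([0.79137498, 0.01524617]), array([0.6643727 , 0.40387931]), array([ 0.43112807, -0.40000643]), array([ 0.36733741, -0.32962439])]
[[-6.33806734e-04  3.05706526e-01  9.52125579e-01]
 [-1.95478342e-03  9.52123573e-01 -3.05707183e-01]
 [-9.99997889e-01 -2.05495857e-03 -5.87228327e-06]]
```

Run:
```python
from h import *
p=0.198
print(arm.read_joint_positions())
for k in(0,np.pi,-np.pi): print(arm.ik([0.52,-0.087,0.36],down(-p+k)))
arm.line_to([0.199,0.619,0.37],velocity=0.2)
arm.movep([0.52,-0.087,0.37],down(-p))
tp,tq=arm.read_tool_pos(),arm.read_eef_rot()
save('wrist','w1'); print(tp,tq,arm.read_time(),arm.read_joint_positions())
save('side','s1',(130,50,400,330),2)
print('knob proj',[wproj([0.5192,-0.0866,z],tp,tq) for z in(.21,.246)])
for k in(0,.7,1.4): print(arm.ik([0.495+.13*np.sin(p+k),-0.214+.13*np.cos(p+k),.30],down(-p-k)))
```

```text
[-1.28650828  0.61574656 -0.01263717  1.42454644  0.0080845   1.10340386
 -0.04036699]
[-0.30464784  0.4206483   0.63570581  1.70529032 -0.27463653  1.10625349
  0.21568156]
[ 0.82141341  0.58674567 -1.14697806  1.67242424  0.55978194  1.25455474
  2.49824274]
[ 0.82141341  0.58674567 -1.14697806  1.67242424  0.55978194  1.25455474
  2.49824274]
[ 0.52042193 -0.08575081  0.36979757] [ 0.54650933  0.44897262 -0.54634888  0.44861347] 3.4167 [-0.36884142  0.43208892  0.73752977  1.68985209 -0.31509553  1.14247991
  0.25971763]
knob proj [array([252.28594284, 195.89231372]), array([251.92765887, 212.35835024])]
[-0.3338179   0.50321345  0.69651846  1.79638561 -0.38156214  0.98063012
  0.32018252]
[-0.29261057  0.68515522  0.85526997  1.56466756 -0.55122316  1.14793843
 -0.21573549]
[-0.18686881  0.82563979  1.01764657  1.40895867 -0.70738263  1.29550222
 -0.72434086]
```

View pics/w1.png

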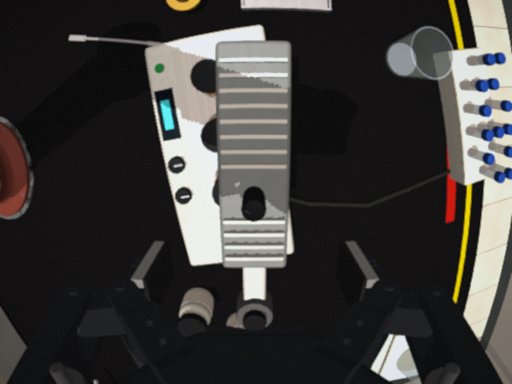

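View pics/s1.png

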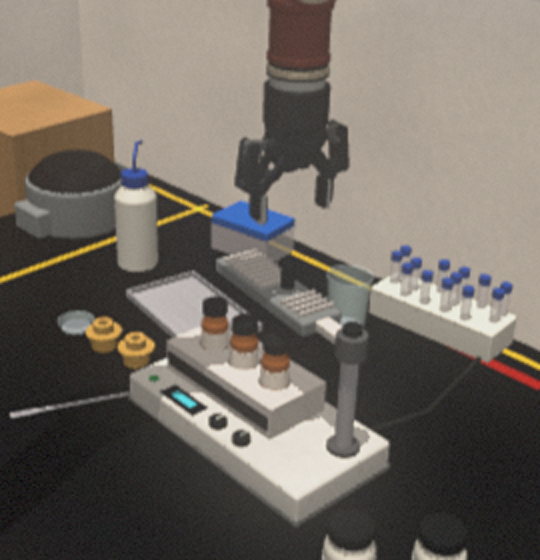

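Run:
```python
from h import *
tp,tq=arm.read_tool_pos(),arm.read_eef_rot()
for z in(.24,.246): print('knob',watz((254.5,210),z,tp,tq))
for z in(.217,.23): print('post',watz((255,316),z,tp,tq))
k=np.array([.5197,-.0866])
p=0.198
arm.move_gripper(0.55)
arm.line_to([k[0],k[1],.33],velocity=.15)
arm.line_to([k[0],k[1],.293],velocity=.08)
print(arm.read_tool_pos(),arm.read_ft_force(),arm.read_opening())
save('wrist','w2'); save('side','s2',(200,100,400,250),3)
```

```text
knob [ 0.52072227 -0.08791636  0.24      ]
knob [ 0.52118014 -0.08560516  0.246     ]
post [ 0.49764219 -0.20680795  0.217     ]
post [ 0.49987965 -0.19537432  0.23      ]
[ 0.51998553 -0.08679742  0.29335143] [ 0.10645903 -0.18148993  0.26856185] 0.5483195903052381
```

View pics/w2.png

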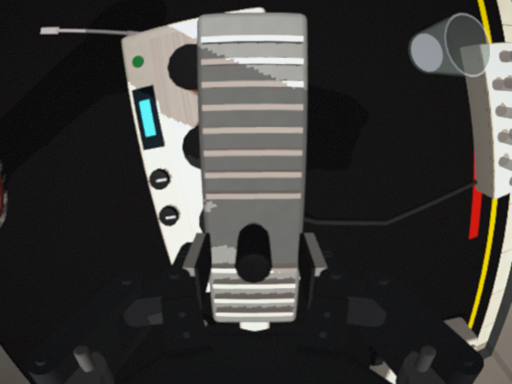

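View pics/s2.png

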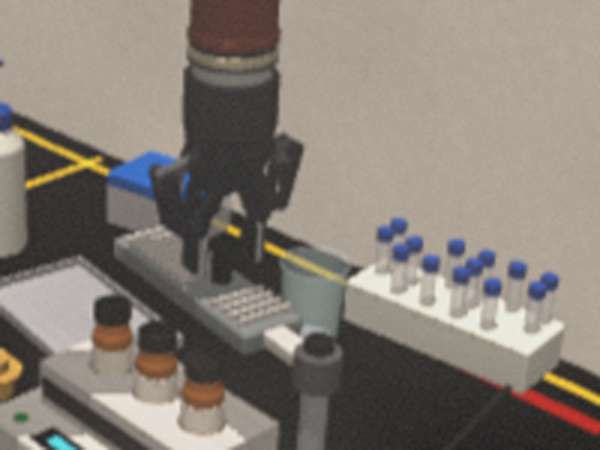

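```bash
cat >> h.py <<'E'
HG=np.array([.4955,-.2135])
def swing(p0,p1,z,step=.13,v=.12,R=.130):
    n=max(1,int(np.ceil(abs(p1-p0)/step)))
    for p in np.linspace(p0,p1,n+1)[1:]:
        arm.line_to([HG[0]+R*np.sin(p),HG[1]+R*np.cos(p),z],velocity=v,ori=down(-p))
E
python3 - <<'E'
from h import *
arm.move_gripper(0.27,20)
print(arm.read_opening(),arm.read_ft_force())
swing(.198,.6,.293); print(arm.read_ft_force(),arm.read_time())
swing(.6,1.2,.293); print(arm.read_ft_force())
swing(1.2,1.68,.293); print(arm.read_ft_force(),arm.read_time())
save('wrist','w3'); save('top','t3',(110,110,400,270),2.7)
E
```

```text
0.2713761718011921 [-0.5270259  -0.23641178  0.56227831]
[-0.01208925  0.02932233 -0.05385716] 6.4667
[-0.51431578  0.28173231  0.90493542]
[ 0.76818187 -0.0526898   0.53175126] 9.0167
```

View pics/w3.png

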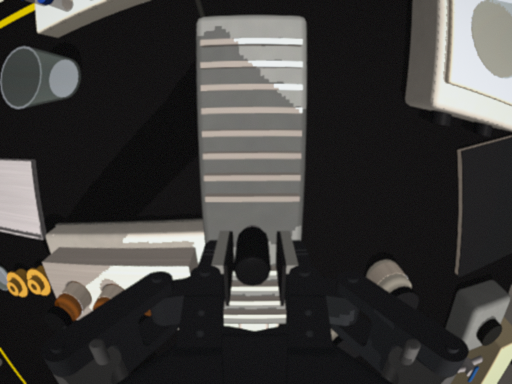

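View pics/t3.png

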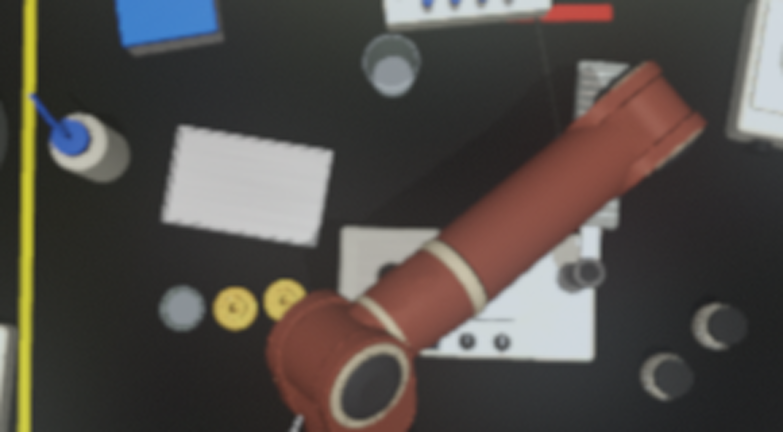

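Run:
```python
from h import *
arm.move_gripper(0.55)
t=arm.read_tool_pos(); arm.line_to([t[0],t[1],.38],velocity=.2)
arm.movep([.49,-.10,.38],down(-.05))
arm.pause(.3)
tp,tq=arm.read_tool_pos(),arm.read_eef_rot()
save('wrist','w4'); save('top','t4',(110,110,400,270),2.7);print(list(tp),list(tq),arm.read_time())
np.savez('w4.npz',tp=tp,tq=tq)
for X in([.493,.018,.153],[.491,-.041,.153],[.487,-.1,.153],[.493,.018,.09]): print(wproj(X,tp,tq))
```

```text
[np.float64(0.4902197198795564), np.float64(-0.10033038806615245), np.float64(0.3797980510602002)] [np.float64(-0.5123283445361003), np.float64(-0.4870659245549777), np.float64(0.5127785428419214), np.float64(-0.48718027312609813)] 11.625
[250.48298041  56.98023486]
[251.54037623 115.87692164]
[250.67200388 173.55495097]
[251.18562629  64.18507385]
```

View pics/w4.png

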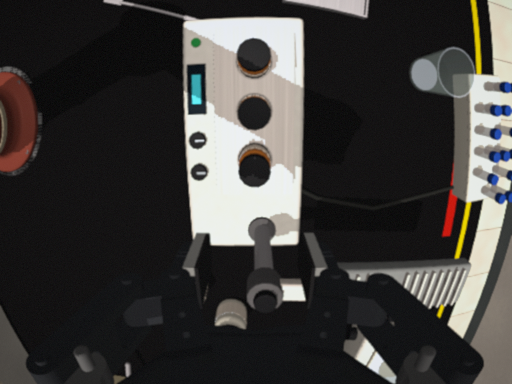

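View pics/t4.png

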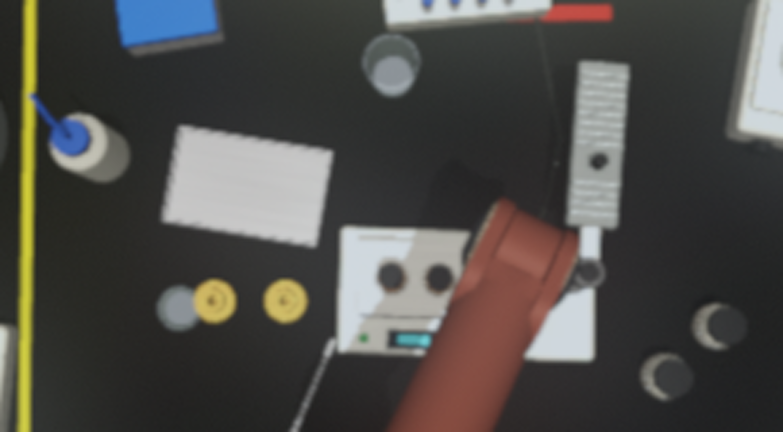

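Run:
```python
from h import *
d=np.load('w4.npz');tp,tq=d['tp'],d['tq']
im=cv2.imread('pics/w4.png')
cv2.imwrite('pics/w4c.png',cv2.resize(im[30:200,180:320],None,fx=3.5,fy=3.5,interpolation=cv2.INTER_CUBIC))
for p in((254,55),(254,111),(255,170)): print(watz(p,.153,tp,tq))
T=lambda u,v:np.array([u/2.7+110,v/2.7+110])
for p in ((391,277),(439,279)):print('top',atz('top',T(*p),.153))
for n,p in dict(s1=(215,301),s2=(286,301)).items(): print(n,atz('top',T(*p),.036))
```

```text
[0.4965227  0.01983212 0.153     ]
[ 0.49367614 -0.03625602  0.153     ]
[ 0.49163791 -0.09646141  0.153     ]
top [0.4940527 0.0182714 0.153    ]
top [ 0.49095871 -0.04067419  0.153     ]
s1 [0.46950549 0.25356925 0.036     ]
s2 [0.46851726 0.15954375 0.036     ]
```

View pics/w4c.png

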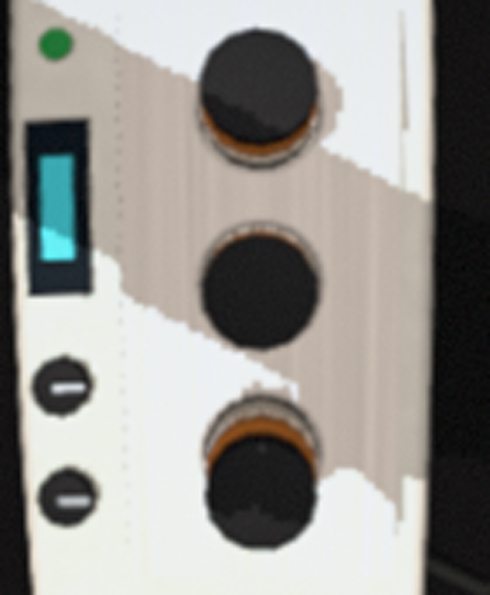

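Run:
```python
from h import *
print('wash base',atz('side',(198.6,183),0.0), atz('top',(149,171),0.02))
TC=np.array([.625,.214]);a=-.177
ex=np.array([np.cos(a),np.sin(a)]);ey=np.array([-np.sin(a),np.cos(a)])
for s in((-.03,-.06),(.03,0),(-.03,.06)):
    q=TC+s[0]*ex+s[1]*ey
    for z in (.097,.25):
        for y in(a+np.pi/2,a,-1.0): print(q,z,y,arm.ik([*q,z],down(y)))
for b in((.4945,.019),(.4895,-.098)): print(arm.ik([*b,.17],down(-.045)))
for b in((.4695,.2535),(.4685,.1595)): print([arm.ik([*b,.1],down(y)) for y in (-.045,.5,1.2)])
```

```text
wash base [0.66058604 0.40398692 0.        ] [0.65501368 0.40494314 0.02      ]
[0.58490407 0.16021974] 0.097 1.3937963267948965 [-0.44286754  0.81610258  0.23198855  1.74330872 -0.29398954  0.61627061
  1.35359456]
[0.58490407 0.16021974] 0.097 -0.177 [-0.59745904  0.86203972  0.50100662  1.74852735 -0.60892339  0.69124123
  0.06093952]
[0.58490407 0.16021974] 0.097 -1.0 [-0.69934043  0.91806417  0.69468763  1.75185555 -0.80649752  0.7817052
 -0.59356807]
[0.58490407 0.16021974] 0.25 1.3937963267948965 [-0.48530049  0.61518028  0.29973244  1.63111299 -0.21456172  0.92779257
  1.2856458 ]
[0.58490407 0.16021974] 0.25 -0.177 [-0.6835991   0.67760072  0.65199585  1.63769321 -0.47262782  0.98928014
 -0.05028629]
[0.58490407 0.16021974] 0.25 -1.0 [-0.78999107  0.74589331  0.87227537  1.64099477 -0.63722063  1.0623068
 -0.72547126]
[0.65453129 0.20871768] 0.097 1.3937963267948965 [-0.47994078  0.91087874  0.2605302   1.48865254 -0.29339379  0.78057962
  1.28730057]
[0.65453129 0.20871768] 0.097 -0.177 [-0.62374848  0.96180822  0.54520404  1.49411792 -0.59826012  0.85604281
 -0.04665498]
[
[... 1378 characters left out ...]
772247  2.01178792 -0.55132989  0.64446972
  0.66550444]
[array([-0.78874434,  0.76581332,  0.39718463,  1.95637637, -0.56015183,
        0.52895153, -0.04386036]), array([-0.75262783,  0.75574419,  0.33871205,  1.95524589, -0.4853783 ,
        0.51031191,  0.42970389]), array([-0.70165491,  0.74449305,  0.25751709,  1.95363989, -0.37577859,
        0.48954577,  1.02472216])]
[array([-0.62314289,  0.73140194,  0.3837694 ,  2.06295681, -0.60292432,
        0.45672924,  0.17724553]), array([-0.58325354,  0.7210906 ,  0.32108508,  2.06174259, -0.51633205,
        0.4356934 ,  0.6368544 ]), array([-0.52941729,  0.71028385,  0.23781485,  2.06009592, -0.39219863,
        0.41357594,  1.214396  ])]
```

```bash
cat >> h.py <<'E'
TC=np.array([.625,.214]);TA=-.177
TEX=np.array([np.cos(TA),np.sin(TA)]);TEY=np.array([-np.sin(TA),np.cos(TA)])
def grab_bottle(b,z=.170):
    arm.move_gripper(.85)
    arm.movep([b[0],b[1],.25],down(-.045))
    arm.line_to([b[0],b[1],z],velocity=.12)
    arm.move_gripper(.2,30); arm.pause(.1)
    print('op',arm.read_opening(),'ft',arm.read_ft_force(),arm.read_tool_pos())
    t=arm.read_tool_pos()
    arm.line_to([t[0],t[1],.21],velocity=.1)
    arm.line_to([t[0],t[1],.29],velocity=.25)
    print('op',arm.read_opening(),'ft',arm.read_ft_force(),'t',arm.read_time())
def place_bottle(s,zf=.0955):
    q=TC+s[0]*TEX+s[1]*TEY;o=down(TA+np.pi/2)
    arm.movep([*q,.22],o); arm.pause(.2)
    f0=arm.read_ft_force()[2]
    arm.line_to([*q,.115],velocity=.15)
    for z in np.arange(.105,zf-.0031,-.0015):
        arm.line_to([*q,z],velocity=.04)
        f=arm.read_ft_force()[2]-f0
        if f>1.5: break
    print('z',z,arm.read_tool_pos(),'df',f)
E
python3 - <<'E'
from h import *
grab_bottle((.4945,.019))
save('wrist','w5'); save('side','s5',(130,50,400,330),2)
E
```

```text
op 0.41770879262973004 ft [-0.77860592  0.04852131  5.9952    ] [0.494948   0.01898462 0.17068523]
op 0.41971595881134605 ft [ 0.40300399 -0.55258302 -0.69276042] t 15.0917
```

View pics/w5.png

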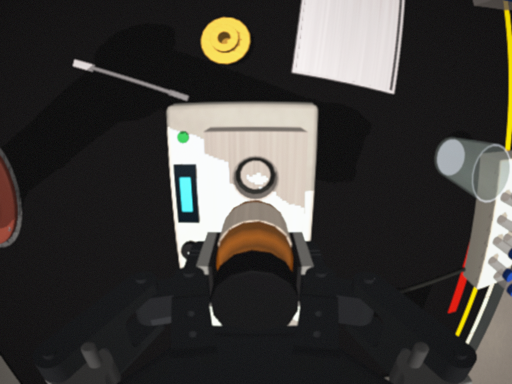

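View pics/s5.png

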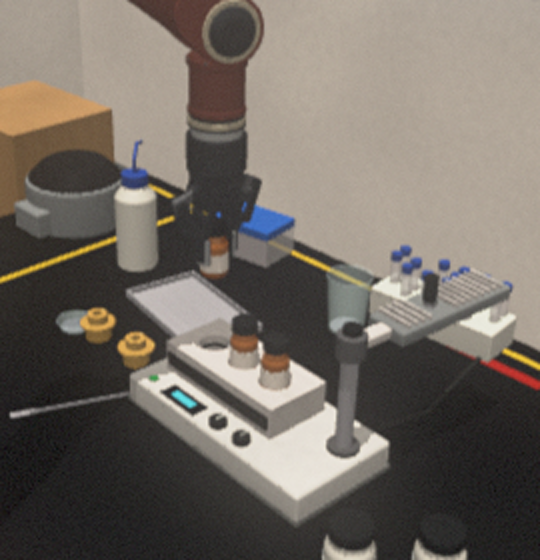

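Run:
```python
from h import *
place_bottle((-.03,.06))
save('side','s6',(150,130,350,280),3)
```

```text
z 0.09449999999999999 [0.60609087 0.27829562 0.09582596] df 7.989771213821548
```

View pics/s6.png

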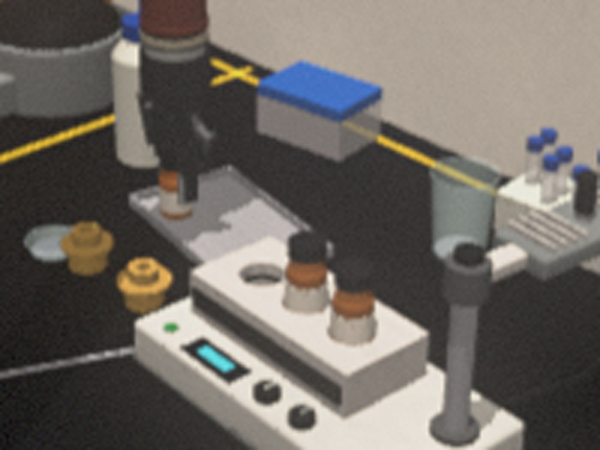

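```bash
cat >> h.py <<'E'
def release(z,op=.62):
    t=arm.read_tool_pos(); arm.line_to([t[0],t[1],t[2]+.0003],velocity=.03)
    arm.move_gripper(op); arm.pause(.1)
    arm.line_to([t[0],t[1],.20],velocity=.12)
    arm.line_to([t[0],t[1],.25],velocity=.2)
E
python3 - <<'E'
from h import *
release(0)
save('side','s7',(150,130,350,280),3)
grab_bottle((.492,-.040),.172)
tp,tq=arm.read_tool_pos(),arm.read_eef_rot();np.savez('w7.npz',tp=tp,tq=tq)
save('wrist','w7')
place_bottle((.03,0),.097)
save('side','s8',(150,130,350,280),3)
E
```

```text
op 0.41493767930105346 ft [-0.48583472 -0.19148772  4.67853462] [ 0.4924885  -0.04003726  0.1727093 ]
op 0.41920785871544175 ft [-0.99370235 -0.40615203 -0.22259441] t 25.6083
z 0.09899999999999999 [0.65442563 0.20870008 0.09883152] df 1.5299233393055367
```

View pics/s7.png

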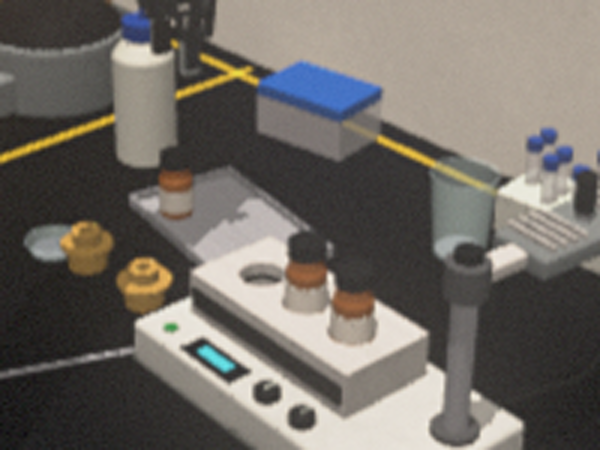

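View pics/s8.png

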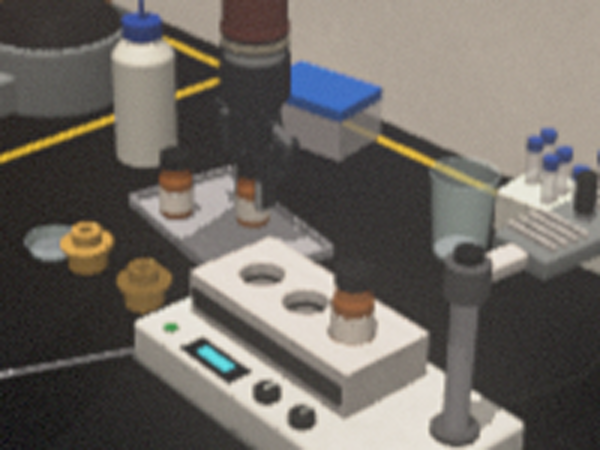

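View pics/w7.png

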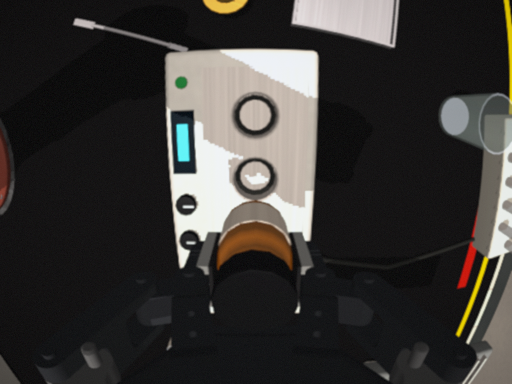

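```bash
sed -i 's/if f>1.5: break/if f>4: break/' h.py
python3 - <<'E'
from h import *
t=arm.read_tool_pos()
for i in range(5):
    arm.line_to([t[0],t[1],.0985-.0008*i],velocity=.03);f=arm.read_ft_force();print(.0985-.0008*i,arm.read_tool_pos()[2],f[2])
    if f[2]>5:break
release(0)
grab_bottle((.4895,-.098),.172)
save('wrist','w9')
place_bottle((-.03,-.06),.097)
save('side','s9',(150,130,350,280),3)
E
```

```text
0.0985 0.0984925013423665 -1.162454101390964
0.09770000000000001 0.0979434481930097 0.36460646331616886
0.0969 0.09787599034605651 6.53567010634753
op 0.41650560471620185 ft [-0.64653448  0.59556847  6.23122425] [ 0.48999415 -0.09811794  0.17266939]
op 0.4177601595673499 ft [-0.8642254   0.28851529 -1.10316229] t 36.0917
z 0.09599999999999999 [0.58519932 0.16027395 0.09778226] df 11.6301845811081
```

View pics/s9.png

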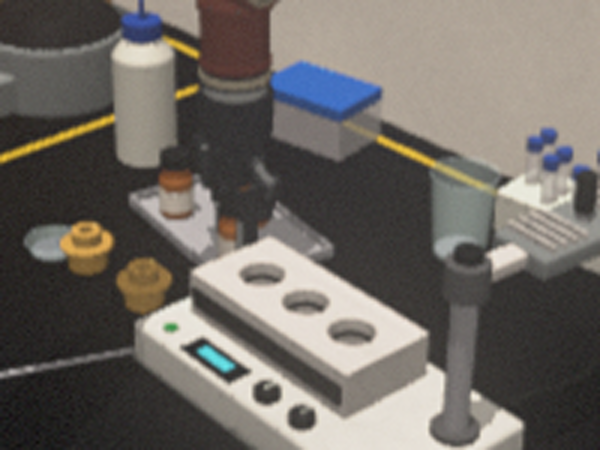

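View pics/w9.png

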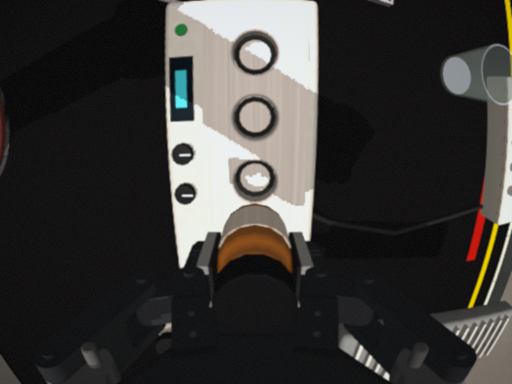

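Run:
```python
from h import *
release(0)
def shot(name,pos,yaw):
    arm.movep(pos,down(yaw)); arm.pause(.4)
    tp,tq=arm.read_tool_pos(),arm.read_eef_rot();np.savez(name+'.npz',tp=tp,tq=tq);save('wrist',name);print(name,tp)
shot('A',[.492,-.04,.30],-.045)
save('top','tA',(110,110,400,270),2.7)
shot('B',[.492,-.04,.30],1.525)
save('top','tB',(110,110,400,270),2.7);save('side','sB')
shot('C',[.469,.2,.26],-.045)
print(arm.read_time())
for n in 'AB':
    im=cv2.imread(f'pics/{n}.png');cv2.imwrite(f'pics/{n}c.png',cv2.resize(im[80:300,150:360],None,fx=2.7,fy=2.7,interpolation=cv2.INTER_CUBIC))
```

```text
A [ 0.49220931 -0.03959289  0.2997961 ]
B [ 0.49199924 -0.03990936  0.29997639]
C [0.46910509 0.19978348 0.26006338]
47.5
```

View pics/A.png

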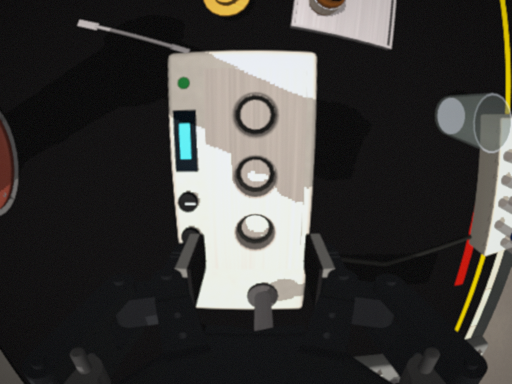

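View pics/B.png

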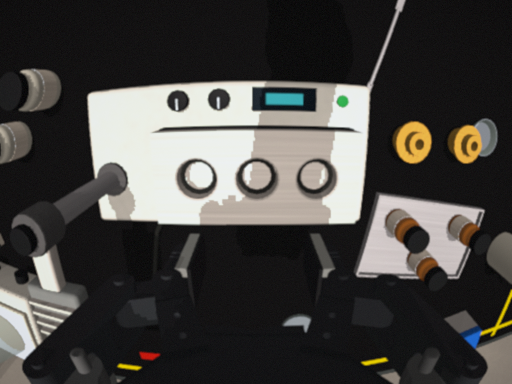

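View pics/C.png

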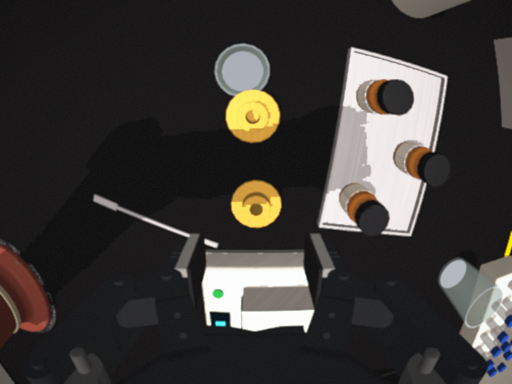

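View pics/tB.png

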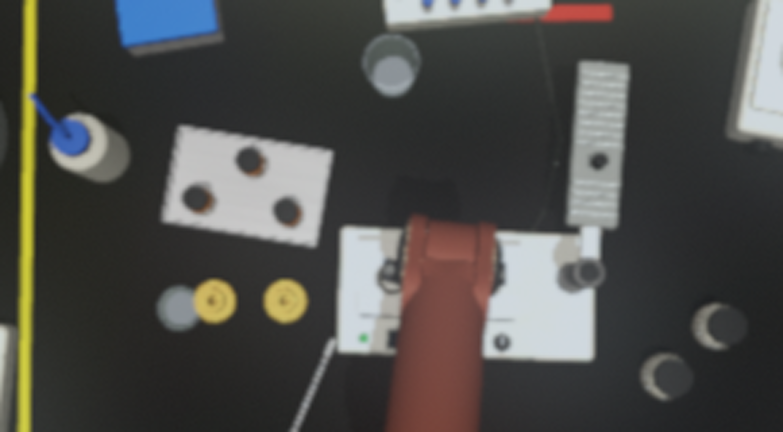

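View pics/Ac.png

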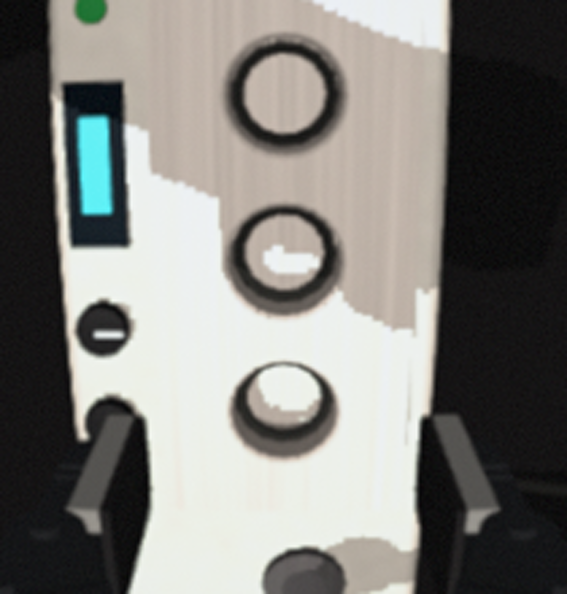

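View pics/Bc.png

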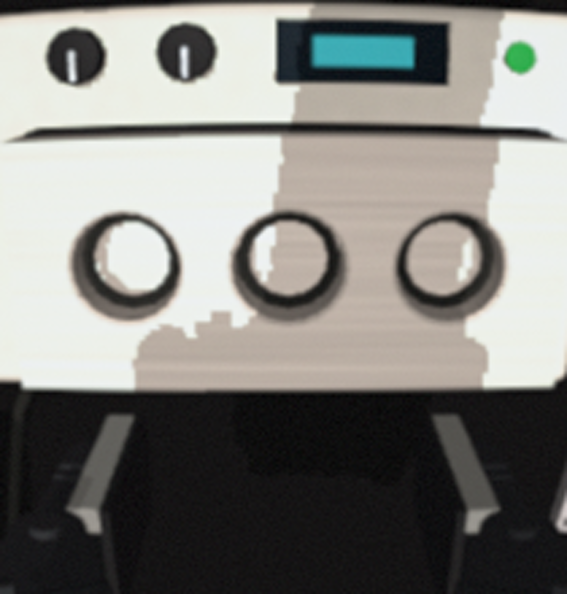

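Run:
```python
from h import *
P={'A':{1:(286,93.5),2:(283.5,259),3:(284.5,410)},'B':{1:(451.5,265.5),2:(289,266),3:(126,266.5)}}
M=[]
for n in P:
    d=np.load(n+'.npz')
    for b,p in P[n].items():
        w=watz((p[0]/2.7+150,p[1]/2.7+80),.09,d['tp'],d['tq']);print(n,b,w);M.append((n,b,w))
for n in 'AB':
    s=[(b,w[:2]) for m,b,w in M if m==n]
    c=np.mean([w for _,w in s],0);r=s[0][1]-s[2][1];print(n,'c',c,'yaw',-np.arctan2(r[0],r[1]),np.linalg.norm(r))
d=np.load('C.npz')
im=cv2.imread('pics/C.png');cv2.imwrite('pics/Cc.png',cv2.resize(im[30:240,200:320],None,fx=2.8,fy=2.8,interpolation=cv2.INTER_CUBIC))
im=cv2.imread('pics/sB.png');cv2.imwrite('pics/sBc.png',cv2.resize(im[190:290,150:310],None,fx=5,fy=5,interpolation=cv2.INTER_CUBIC))
im=cv2.imread('pics/tB.png')
```

```text
A 1 [0.4969378 0.0218237 0.09     ]
A 2 [ 0.49351454 -0.03737503  0.09      ]
A 3 [ 0.49132267 -0.09734062  0.09      ]
B 1 [0.49486408 0.02288003 0.09      ]
B 2 [ 0.4925122  -0.03669038  0.09      ]
B 3 [ 0.4898485  -0.09624135  0.09      ]
A c [ 0.49392501 -0.03763065] yaw -0.0470861104548663 0.11929654277568397
B c [ 0.49240826 -0.0366839 ] yaw -0.042079915824762316 0.11922692748516706
```

View pics/Cc.png

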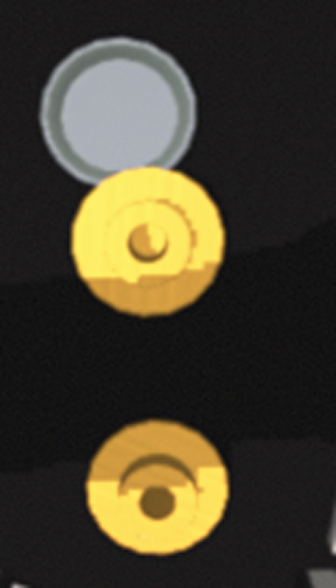

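View pics/sBc.png

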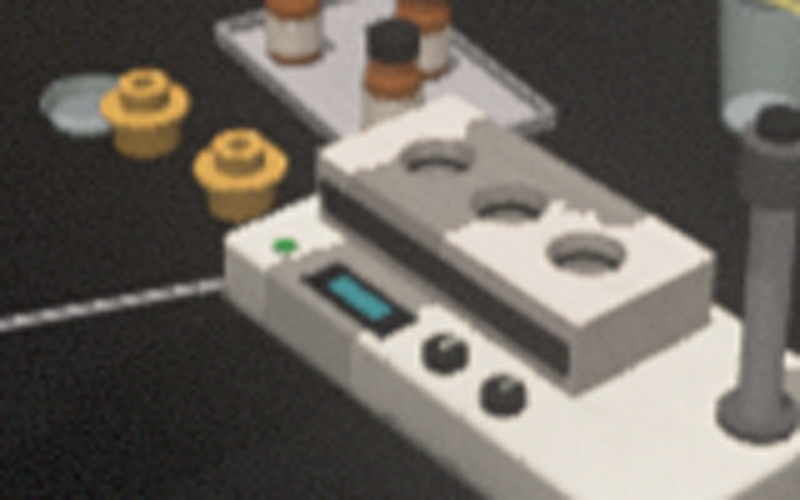

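Run:
```python
from h import *
d=np.load('C.npz');tp,tq=d['tp'],d['tq']
cor=-np.array([1.22,.27,0])*1e-3
for p,z in(((148.5,242),.028),((148,241),.043),((158,487.5),.028),((157,502),.043)):
    print(watz((p[0]/2.8+200,p[1]/2.8+30),z,tp,tq)+cor)
for p in((437,158),(510,204),(588,255)): print('side',atz('side',(p[0]/5+150,p[1]/5+190),.09))
for p in((146,80),(239,143)): print('side sl',atz('side',(p[0]/5+150,p[1]/5+190),.043))
T=lambda u,v:np.array([u/2.7+110,v/2.7+110])
print(atz('top',T(214,301),.036),atz('top',T(286,301),.036))
```

```text
[0.4698607  0.25805117 0.028     ]
[0.46981186 0.25929608 0.043     ]
[0.4691985 0.1642892 0.028    ]
[0.4687235  0.16414611 0.043     ]
side [0.49298104 0.01801921 0.09      ]
side [ 0.49080813 -0.04150893  0.09      ]
side [ 0.48743342 -0.10253949  0.09      ]
side sl [0.47237267 0.25826994 0.043     ]
side sl [0.46903795 0.16301513 0.043     ]
[0.46951942 0.2548948  0.036     ] [0.46851726 0.15954375 0.036     ]
```

```bash
cat >> h.py <<'E'
YR=-.0446
B={1:(.4954,.0221),2:(.4927,-.0379),3:(.490,-.0978)}
def grab_sleeve(s,z=.101):
    arm.move_gripper(.65)
    arm.movep([s[0],s[1],.18],down(YR)); 
    arm.line_to([s[0],s[1],z],velocity=.1)
    arm.move_gripper(.15,60); arm.pause(.1)
    print('op',arm.read_opening(),'ft',arm.read_ft_force(),arm.read_tool_pos())
    arm.line_to([s[0],s[1],z+.06],velocity=.1); arm.line_to([s[0],s[1],.27],velocity=.2)
    print('op',arm.read_opening(),'ft',arm.read_ft_force(),'t',arm.read_time())
E
python3 - <<'E'
from h import *
grab_sleeve((.4690,.1642))
arm.movep([*B[1],.23],down(YR)); arm.pause(.3)
tp,tq=arm.read_tool_pos(),arm.read_eef_rot();np.savez('D.npz',tp=tp,tq=tq)
save('wrist','D');save('side','sD',(150,130,350,280),3);print(tp,arm.read_ft_force())
E
```

```text
op 0.32258931495547244 ft [-1.54851355  0.58862596  5.86552674] [0.46900692 0.16435077 0.10198509]
op 0.32082798146838254 ft [-0.14238456 -0.37058331 -3.44461514] t 51.0167
[0.4954179  0.0233328  0.22997901] [ 0.28781564  1.09145707 -3.24606522]
```

View pics/D.png

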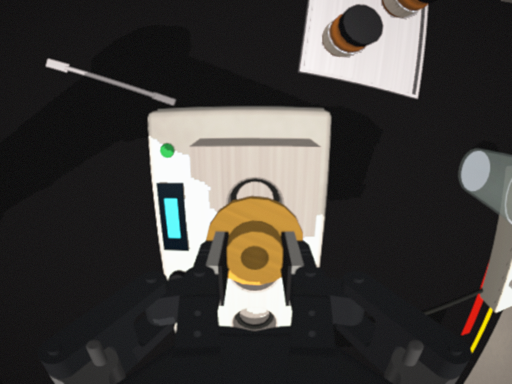

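View pics/sD.png

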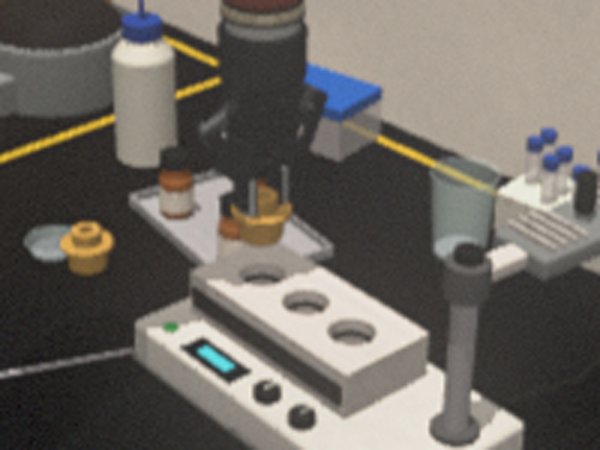

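Run:
```python
from h import *
d=np.load('D.npz');tp,tq=d['tp'],d['tq']
print(watz((255,257),.171,tp,tq)-np.array([1.22,.27,0])*1e-3)
b=B[1]
f0=np.array(arm.read_ft_force())
for z in list(np.arange(.198,.176,-.003)):
    arm.line_to([*b,z],velocity=.05)
    t=arm.read_tool_pos();f=np.array(arm.read_ft_force())-f0
    print(round(z,4),t-[*b,z],f.round(1))
    if f[2]>8: break
```

```text
[0.49519716 0.02379711 0.171     ]
0.198 [ 2.01722379e-04 -1.27302641e-04  6.18395523e-05] [-0.2 -1.1  0.3]
0.195 [-5.21749069e-05  4.65515373e-05 -1.87248649e-05] [-0.5 -0.5 -0.1]
0.192 [-1.63414102e-04  4.43728603e-05 -1.82627687e-04] [-0.5 -1.9 -1.1]
0.189 [-1.50151697e-04  3.17752225e-05 -2.08332395e-04] [-0.7 -1.4 -0.4]
0.186 [-1.49908723e-04  2.44781518e-05 -2.17729439e-04] [-0.5 -1.6 -0.1]
0.183 [-1.39408035e-04  8.93489237e-06 -2.09573147e-04] [-0.4 -0.6 -0.1]
0.18 [ 7.38666799e-05 -4.09220203e-05 -6.25325644e-05] [-0.7 -2.3 -0.6]
0.177 [ 6.60754794e-05 -8.79985577e-05  5.33008165e-04] [-0.8 -1.5  6.9]
```

```bash
cat >> h.py <<'E'
def press(b,z0=.1755,z1=.160,fmax=35,f0=0):
    for z in np.arange(z0,z1,-.0015):
        arm.line_to([*b,z],velocity=.03)
        t=arm.read_tool_pos();f=np.array(arm.read_ft_force());print(round(z,4),t.round(4),f.round(1),round(arm.read_opening(),3))
        if f[2]-f0>fmax: break
E
python3 - <<'E'
from h import *
press(B[1],f0=-3.3)
save('side','sE',(150,130,350,280),3)
E
```

```text
0.1755 [0.4955 0.022  0.1762] [-0.4 -0.3  6. ] 0.321
0.174 [0.4955 0.022  0.1748] [-1.8 -0.3  6.3] 0.323
0.1725 [0.4955 0.022  0.1733] [-2.2  0.4  6.6] 0.32
0.171 [0.4955 0.022  0.1719] [-3.  0.  6.] 0.327
0.1695 [0.4955 0.022  0.1703] [-2.6  0.3  6.6] 0.315
0.168 [0.4955 0.022  0.1689] [-2.5  0.9  6.6] 0.322
0.1665 [0.4955 0.022  0.168 ] [-3.9  1.3 11.3] 0.32
0.165 [0.4955 0.0219 0.1678] [-7.4  1.9 22.6] 0.327
0.1635 [0.4955 0.0218 0.1677] [-9.2  1.2 33.7] 0.318
```

View pics/sE.png

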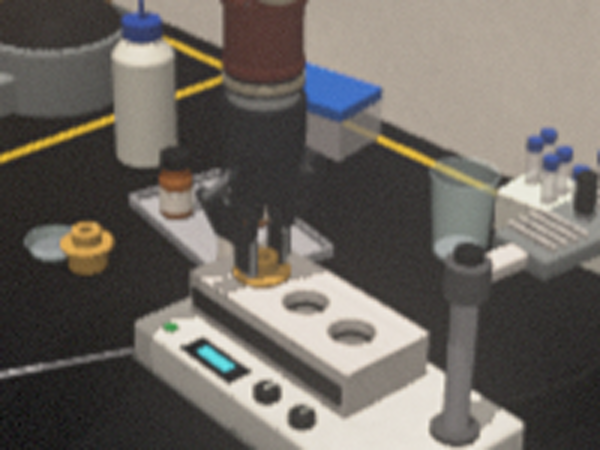

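Run:
```python
from h import *
arm.line_to([*B[1],.1673],velocity=.05)
arm.move_gripper(.6); print(arm.read_ft_force())
arm.line_to([*B[1],.27],velocity=.15)
arm.movep([.469,.2,.26],down(YR)); arm.pause(.4)
tp,tq=arm.read_tool_pos(),arm.read_eef_rot();np.savez('F.npz',tp=tp,tq=tq)
save('wrist','F');save('side','sF',(150,130,350,280),3);print(tp,arm.read_time())
im=cv2.imread('pics/F.png');cv2.imwrite('pics/Fc.png',cv2.resize(im[30:240,200:320],None,fx=2.8,fy=2.8,interpolation=cv2.INTER_CUBIC))
```

```text
[-0.46134973  0.41854559  0.72990509]
[0.46929475 0.19919299 0.26014924] 59.6
```

View pics/Fc.png

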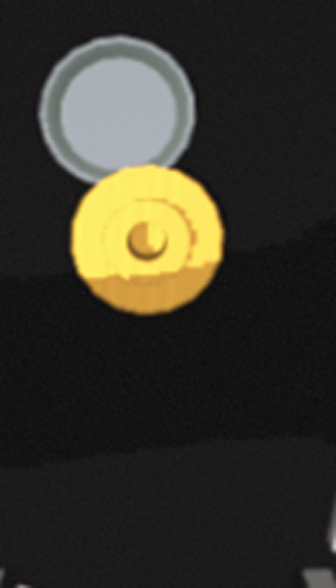

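View pics/sF.png

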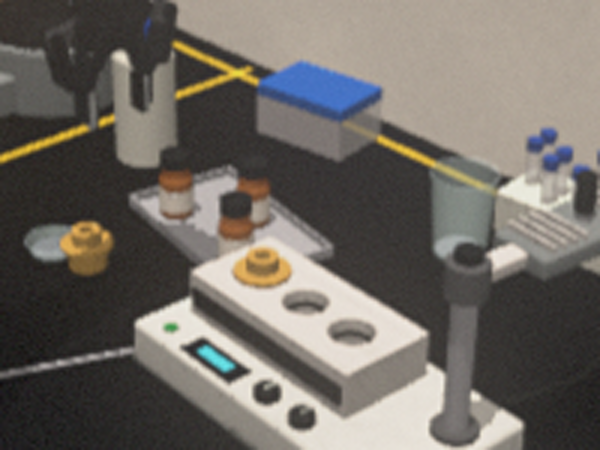

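Run:
```python
from h import *
grab_sleeve((.4698,.2585))
b=B[2]
arm.movep([*b,.24],down(YR)); arm.pause(.3)
tp,tq=arm.read_tool_pos(),arm.read_eef_rot();np.savez('G.npz',tp=tp,tq=tq)
save('wrist','G')
f0=np.array(arm.read_ft_force())
arm.line_to([*b,.198],velocity=.08)
ok=True
for z in list(np.arange(.195,.1765,-.003)):
    arm.line_to([*b,z],velocity=.05)
    t=arm.read_tool_pos();f=np.array(arm.read_ft_force())-f0
    print(round(z,4),(t-[*b,z]).round(4),f.round(1))
    if f[2]>5: ok=z<.1785;break
if ok:
    press(b,f0=f0[2])
save('side','sG',(150,130,350,280),3)
```

```text
op 0.31441354012399153 ft [-1.0229562  -0.15592416  5.88551918] [0.46991796 0.25867631 0.10193051]
op 0.31309031179447944 ft [-0.74248045  0.04759437 -3.23797838] t 63.1583
0.195 [0.0001 0.     0.0002] [-0.4 -0.   0.4]
0.192 [-0.0001  0.     -0.0001] [ 0.   0.  -1.2]
0.189 [-0.0001  0.     -0.0002] [ 1.4 -1.2 -1.7]
0.186 [-0.0001 -0.0001 -0.0002] [-0.3 -1.2 -0.7]
0.183 [-0.0001 -0.0001 -0.0002] [-0.3  0.  -0.7]
0.18 [ 0.0001 -0.0001 -0.    ] [-0.5 -1.3 -1. ]
0.177 [ 0.0001 -0.0002  0.0005] [-1.5 -2.3  6. ]
0.1755 [ 0.4928 -0.0381  0.1763] [-1.8 -0.1  5.5] 0.318
0.174 [ 0.4929 -0.0381  0.1749] [-1.5  0.   6.7] 0.316
0.1725 [ 0.4928 -0.0381  0.1734] [-2.1 -0.5  7. ] 0.314
0.171 [ 0.4929 -0.0382  0.1719] [-2.1 -0.4  6. ] 0.319
0.1695 [ 0.4929 -0.0382  0.1705] [-2.7 -0.4  7.2] 0.316
0.168 [ 0.4929 -0.0381  0.1689] [-1.9  0.2  6.9] 0.317
0.1665 [ 0.4928 -0.0382  0.1679] [-2.8 -0.8 11.1] 0.316
0.165 [ 0.4928 -0.0383  0.1678] [-6.2  1.6 23. ] 0.315
0.1635 [ 0.4928 -0.0384  0.1677] [-8.9  1.4 33.5] 0.322
```

View pics/sG.png

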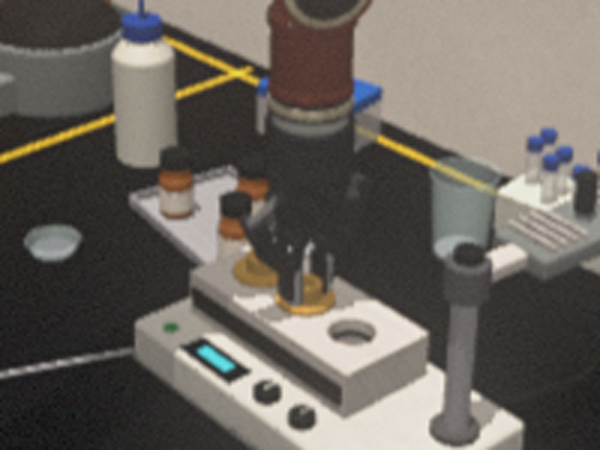

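View pics/G.png

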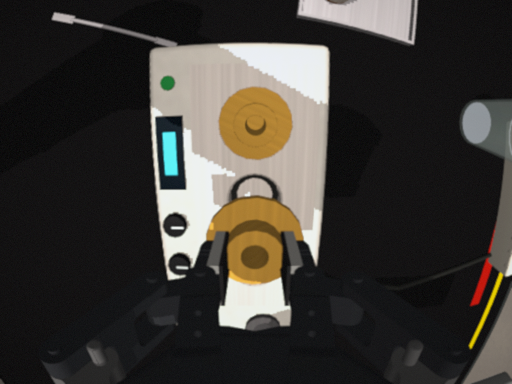

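Run:
```python
from h import *
b=B[2]
arm.line_to([*b,.1673],velocity=.05)
arm.move_gripper(.6)
arm.line_to([*b,.30],velocity=.15)
p=1.68
arm.movep([HG[0]+.13*np.sin(p),HG[1]+.13*np.cos(p),.37],down(-p)); arm.pause(.3)
tp,tq=arm.read_tool_pos(),arm.read_eef_rot()
print(tp,arm.read_time(),wproj([HG[0]+.13*np.sin(p),HG[1]+.13*np.cos(p),.246],tp,tq))
save('wrist','H');save('side','sH',(150,130,350,280),3);save('top','tH',(110,110,400,270),2.7)
```

```text
[ 0.6246527  -0.22708203  0.37015236] 72.4 [254.74868049 211.83768052]
```

View pics/H.png

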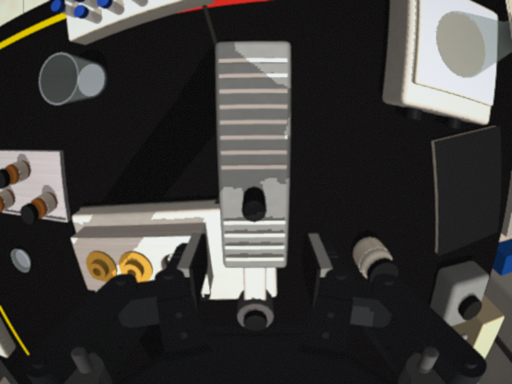

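View pics/sH.png

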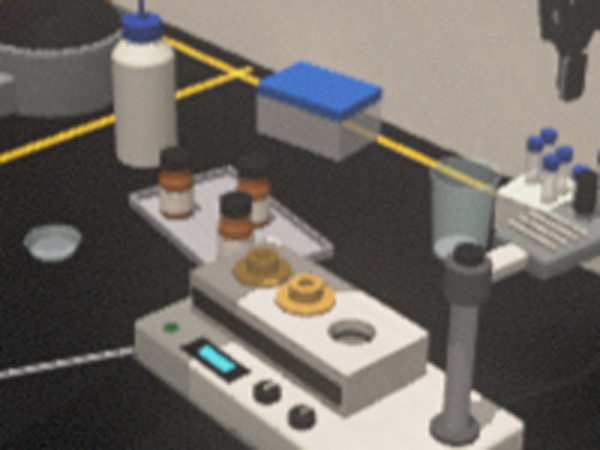

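View pics/tH.png

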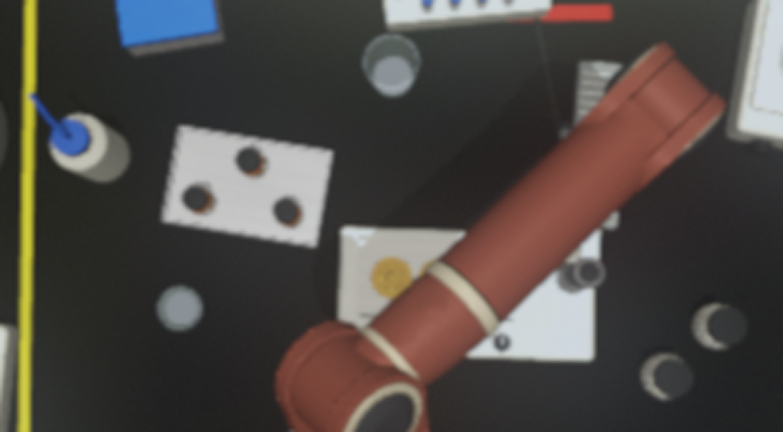

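Run:
```python
from h import *
p=1.68
k=[HG[0]+.13*np.sin(p),HG[1]+.13*np.cos(p)]
arm.move_gripper(.5)
arm.line_to([*k,.293],velocity=.1); print(arm.read_ft_force())
arm.move_gripper(.27,20)
swing(1.68,.9,.293);print(arm.read_ft_force())
swing(.9,.12,.293); print(arm.read_ft_force())
q=.12
while q>-.06:
    swing(q,q-.02,.293,v=.05); q-=.02
    f=arm.read_ft_force(); print(round(q,3),f.round(1))
    if abs(f[0])>5: break
save('side','sI',(150,100,350,250),3);save('wrist','I'); print(arm.read_time())
```

```text
[-0.05077229  0.01341884  0.00013754]
[ 0.58534504  0.01128486 -0.01513962]
[ 0.01059471 -1.19846266  0.21359988]
0.1 [ 0.6 -0.3  0.5]
0.08 [ 0.8 -0.8  0.3]
0.06 [0.7 0.2 0.5]
0.04 [ 0.   0.1 -0.2]
0.02 [ 1.  -0.3 -0.1]
-0.0 [ 5.7 -0.7 -3.8]
79.1417
```

View pics/I.png

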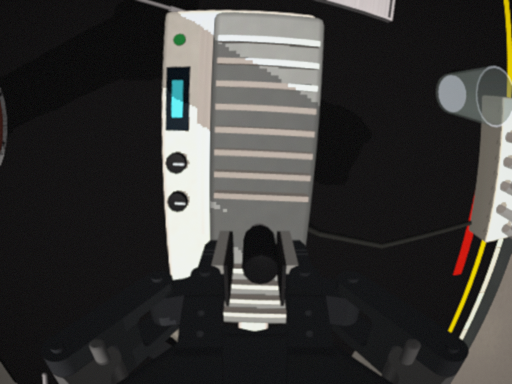

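Run:
```python
from h import *
t=arm.read_tool_pos()
arm.line_to([t[0]+.002,t[1],t[2]],velocity=.03)
arm.move_gripper(.55)
t=arm.read_tool_pos()
arm.line_to([t[0],t[1],.40],velocity=.15)
save('wrist','J')
arm.movep([.30,.45,.38],down(.5)); arm.pause(.5)
save('side','sJ',(130,100,400,330),2.5);save('top','tJ',(110,110,400,270),2.7);print(arm.read_time(),arm.read_ft_force())
```

```text
83.35 [ 0.45679483 -0.30117307 -0.59752888]
```

View pics/sJ.png

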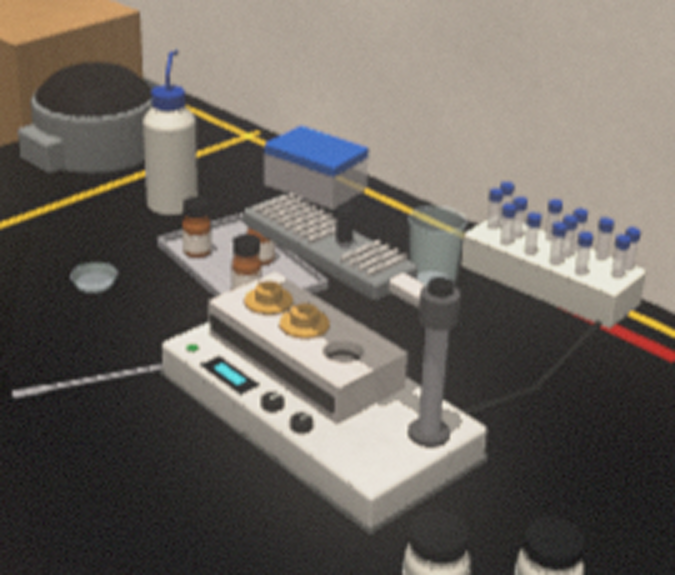

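View pics/tJ.png

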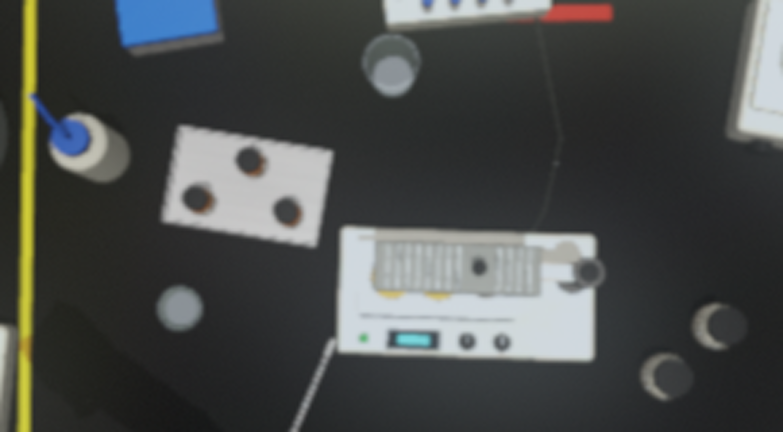

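Run:
```python
from h import *
print(ticket.finish_job())
```

```text
the job is handed in; nothing more can be done
None
```

The changeover is done and handed in at about 83 s on the robot's clock, though it reported no verdict.

- **Lamp out:** I caged the knob and swung the lamp to about 1.6 rad by the gripper's path.
- **Bottles:** All three were lifted out and stood in the tray.
- **Sleeves:** Only two were on the bench. They are pressed home in bores 1 and 2, and bore 3 is empty.
- **Lamp back:** I swung it back until the wrist force rose to 5.7 N at the stop.

**Last checks:** the final side and top pictures show three upright bottles in the tray and both shoulders on the block. The lamp lies parallel over the row and the arm is clear. Both sleeves stopped at the same height, within 1 mm of the flush height I worked out, under about 34 N of push. All of this comes from pictures and arm readings; I did not measure tilt or lamp angle directly at the end.

**What disagreed:**
- The side and top cameras put the bores about 4 mm away from the wrist camera in y. I used the wrist camera, corrected by viewing from two directions, and both sleeves went in without resistance.
- One sleeve was knocked aside during the run, up against the dish. I measured its new position before gripping it. The dish did not visibly move.

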